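# Put the drilling template back on the template carousel

## Robot

A 6-joint arm with a two-finger parallel gripper is mounted at the origin on the work surface. World frame = base frame: x ahead of the robot, y to its left, z up, the work surface at z = 0. Lengths are in m, angles in rad, forces in N, time in s.
With the tool pointing down it reaches from about 0.35 to 0.775 m from the base axis. Payload 7.3 kg.
Tool frame: the origin (TCP) lies at the very end of the fingers, on their centre line; the grasp point (between the pads) lies 19 mm behind it (robot.pinch_z is the distance from the TCP to the grasp point, in m); z points along the fingers, y is the line along which they close (so a half turn about z gives the same grasp; the last joint's range is limited). The gripper opens to 92 mm and grips with 3 to 60 N. Pads are 19 mm wide; open, the fingers measure 130 mm over their backs; the gripper's body (75 mm by 190 mm) begins 47 mm behind the grasp point.
Start: joints at [-1.48, 0.342, 1.524, -0, 1.275, -0.146], TCP at [0.123, -0.51, 0.227] pointing down, gripper open.
Joint ranges: [-2.53, 2.53], [-0.77, 2.02], [0.04, 2.7], [-1, 4.14], [0.28, 2.66], [-3.11, 3.11]. Speed limits (rad/s): [2.57, 2.57, 3.14, 3.14, 3.14, 3.14].

## Interface

Orientations are given as [roll, pitch, yaw] about the fixed x, y, z axes, in that order (R = Rz(yaw) Ry(pitch) Rx(roll)).
In Python, from cell import robot gives the robot as it stands.
- The arm moves only by the tool move_arm, never from a script. Its argument "motion" is a list of rows, each a list of 6 numbers: the shift along the tool's x, y, z in units of 0.1 m (1.0 is 0.1 m), then the turn, a rotation vector about the tool's x, y, z in units of pi rad (1.0 is pi rad). In form: [[dx, dy, dz, rx, ry, rz], ...]. A call has 1 to 12 rows; each row is the pose to reach, as a shift and turn from the pose commanded when the call began, along the tool's axes at that moment, turning the shorter way round; what a row does not reach only later rows make up. A row lasts 1/8 s, in which the tool goes at most 62.5 mm and 10.7 degrees, less where a joint would pass 70% of its speed; a pose out of reach is approached as far as the arm can. A call with a number of a shift or a turn outside -1 to 1 is refused whole. A call with a gripper value outside its range is refused whole. "fingers" is the opening, from -1 (shut) to 1 (fully open), set as the call begins (left out, the last holds). The fingers move at their own pace and stop on an object; "newtons" is the grip in N (left out, the last holds). Time passes only in rows, so rows that repeat a pose let the fingers close. It gives the time, the measured TCP pose, the force, the opening and the grip force at its end, in the units of the state.
- robot.observe(): the state, without advancing time (a new reading comes with each control period).
- robot.read_camera(name): name is "scene" or "side" or "wrist"; returns a dict with "image" (420x560x3 uint8, red, green, blue), "range_z" (420x560 float32, m along the optical axis (not along the pixel's ray), 0 where there is no reading), "vfov" (degrees; the focal length in pixels is half the picture's height over the tangent of half this angle, whatever the lens; pixels are square), "cx", "cy" (the principal point, pixels), "extrinsics" (4x4, takes a point from camera to world coordinates); the wrist camera has in their place "hand_eye" (4x4, takes a point from camera to tool coordinates, whose origin is the TCP and whose axes are the flange's). Camera axes: x right, y up, looking along -z (the intrinsics and any distortion apply to the point x, -y, -z); pixel columns grow to the right and rows downward; lengths in m; the calibration is good to about 2 mm. A picture is of the moment at which its call begins: read the wrist's pose just before it.
- robot.hand_in(): hands the job in; it is judged then, once.
The state is a dict: "time": time; "qpos": joint angles; "qvel": joint speeds; "joint_efforts": joint torques, N m; "tool_pos": TCP position; "tool_rot": TCP orientation; "contact_force": force on the tool from outside, world axes, zero at the start; "torque": the same for the moment, N m; "opening": finger opening in m; "grip_force": force on a finger pad.
Only numpy, scipy, OpenCV 4.12 (cv2) and the standard library are available. Lean on these libraries where they do the work, as an engineer would, in place of code of your own. Each camera call takes 0.05 s, during which the arm holds its last target. There are 200 camera calls.

## Task

First turn the template carousel until its empty hook comes round to the robot's side and the carousel leans firmly but gently against its hidden stop. Then take the drilling template out of the slotted stand and hang it on that hook by its window, seated down in the neck between collar and lip, and let go, leaving the carousel where it is. Go gently throughout: never push hard on the carousel, do not knock the other templates off and leave the other things on the bench alone.

Things in the scene. Friction and masses are not known exactly. Their poses are not given: they have to be found in the camera images.
- base: Round dark steel foot of the carousel, 190 mm across, 12 mm high, fixed to the bench. Origin at its underside on the carousel's upright axis; z up; its -x axis is the front, towards the robot to within 0.15 rad. It carries two stops, unseen under the carousel's skirt. Where they lie differs each time, is not measured and is only felt, as a hard rise in force.
- carousel: Turning head: grey skirt 184 mm across, 15 to 47 mm high, column 28 mm across, four equal hook arms 90 degrees apart along its own +x, -x, +y, -y. Origin on the axis at bench height; its yaw tells its turn; it starts within 0.45 rad of the foot's yaw, the -x arm in front. The +x and -x arms carry fixed templates; of hook a (+y) and hook b (-y) one holds a loose template, one is empty.
- cap (a point): Top of the column, 231 mm above the bench, on the axis. The head turns with a drag of 0.25 N m (3 N at 80 mm from the axis) and stays where left. After about a quarter turn it meets a stop, the hook then pointing to the foot's front within 0.15 rad either way. Lean on it with 8 to 12 N at 75 mm from the axis for half a second; 20 N is too much. A shut gripper can push the empty arm's bare bar.
- collar_a (a point): Collar plate of hook a: middle of its outer face, 106 mm from the axis, 201 mm above the bench; the plate is 4 mm thick, 26 mm wide, 184 to 218 mm high. Inward of it the arm is a bare level bar 10 mm wide, 8 mm high, its top 200 mm above the bench. Hook a comes to the front by turning counterclockwise seen from above.
- collar_b (a point): The same for hook b, which comes to the front by turning clockwise seen from above.
- hook_a (a point): Seat of hook a: middle of the neck on top of the bar along the carousel's +y, 113 mm from the axis, 200 mm above the bench. The neck is 14 mm wide, from the collar (106 mm) to the inner face of the upturned lip (120 mm from the axis). The lip is 10 mm wide, 4 mm thick and rises 10 mm above the bar; the arm ends at 124 mm. Axes as the carousel's.
- hook_b (a point): The same for hook b, along the carousel's -y. Axes as the carousel's.
- hung_eye (a point): Point at the middle of the upper edge of the window of the loose template that already hangs on hook a or hook b; it lies at that hook's seat. It is the same kind of template as the one to hang and must stay on its hook.
- template_mid (a point): Middle (half-way up) of the template to hang: a beige plastic plate 8 mm thick (its x), 130 mm tall (its z, up), 0.1 to 0.2 kg. Lower part 90 mm wide (its y), 88 mm tall; above it a tab 40 mm wide, 42 mm tall with a through window 18 mm wide, 28 mm tall, its upper edge 14 mm below the tab's top. Grip the tab across its 40 mm width from above. Either face may look outward.
- template_eye (a point): Middle of the upper edge of the window of the template to hang: 51 mm above its middle, 14 mm below its top. Axes as the template's. Hung, it rests at the hook's seat.
- stand: Fixed plywood stand 80 x 110 mm with a slot along its y, 11 mm wide with walls up to 40 mm above the bench, in which the template stands upright with its underside 12 mm above the bench, its faces towards the stand's +x and -x. Lift the template straight up by 35 mm or more to free it. Origin at the underside's centre.
- bin: White open plastic bin with screws, 140 x 120 mm, 80 mm high, loose, origin at the underside's centre. Leave alone.
- drill: Cordless drill lying on its side, about 210 x 200 mm, 56 mm high, loose, origin at the underside's centre. Leave alone.
- seat_hub: Beige round plastic part 130 mm across with a stub, 68 mm high, loose, origin at the underside's centre. Leave alone.

How it is judged:
On the way:
1. the empty hook is in front and the carousel leans on its stop (over 3 N on the stop) while the template is still away from the carousel (contact force between carousel and base above 3 N and horizontal distance between template_mid and base above 0.17 m and ((y of hung_eye in the frame of carousel above 0.05 m and x of hook_b in the frame of base below -0.105 m) or (y of hung_eye in the frame of carousel below -0.05 m and x of hook_a in the frame of base below -0.105 m))), for 0.2 s.
At the end, for the whole second after the job is handed in: The template hangs upright (0.15 rad) on the hook that was empty, its window's upper edge within 9 mm of the seat; that hook is in front (seat 105 mm or more ahead of the axis); the other loose template is within 9 mm of its seat; the carousel is at rest (((distance between template_eye and hook_a below 0.009 m and distance between hung_eye and hook_b below 0.009 m and x of hook_a in the frame of base below -0.105 m) or (distance between template_eye and hook_b below 0.009 m and distance between hung_eye and hook_a below 0.009 m and x of hook_b in the frame of base below -0.105 m)) and angle between template_mid's own z axis and vertical below 0.15 rad and angular speed of carousel below 0.05 rad/s); the robot touches nothing.
It fails at once if the robot knocks or pushes on the carousel with more than 30 N (contact force between any of the fingers, the arm and carousel above 30 N).
It fails at once if the carousel is jammed on its stop with more than 25 N (contact force between carousel and base above 25 N).
It fails at once if the template is pressed on the carousel with more than 25 N (contact force between template and carousel above 25 N).
It fails at once if the loose hung template is knocked off its hook (height (world z) of hung_eye below 0.17 m).
It fails at once if a bystander is moved by more than 20 mm (distance of any of bin, drill, seat_hub from where it was at the start of the episode above 0.02 m).
It also fails if it takes over 70 s, if anything falls off the work surface, if the arm or the gripper's body presses on something with over 40 N, if the wrist force passes 120 N, or if a joint passes its speed limit or range.

## Working session

There is one attempt and no reset: what is moved stays moved. The work goes in short steps, Python scripts to look and compute and a tool call to move; the robot and the scene stay as the last step left them, time stands still between calls to the robot, and variables do not carry over. Pictures are saved under pics/ and viewed, at most 10 in all, crops included, and the job is handed in when it is done.

Besides the shell and the picture viewer there is one more tool, called after "Request:" as name([rows], argument=value, ...), one row to a line, values as JSON. move_arm: Moves the arm, as the interface text tells. Shifts and turns lie within -1 to 1; 1 stands for 0.1 m of shift or pi rad of turn. Its arguments: {"type":"object","properties":{"motion":{"type":"array"},"fingers":{"type":"number"},"newtons":{"type":"number"}},"required":["motion"]}

```bash
ls; mkdir -p pics
cat > h.py <<'E'
import numpy as np, cv2
from cell import robot
from scipy.spatial.transform import Rotation as R
def cloud(name):
    st=robot.observe(); c=robot.read_camera(name); im=c["image"]; z=c["range_z"]
    h,w=z.shape; f=h/2/np.tan(np.radians(c["vfov"])/2)
    v,u=np.mgrid[:h,:w]
    P=np.stack([(u-c["cx"])/f*z,-(v-c["cy"])/f*z,-z],-1)
    if "extrinsics" in c: T=np.array(c["extrinsics"])
    else:
        W=np.eye(4); W[:3,:3]=R.from_euler('xyz',st["tool_rot"]).as_matrix() if len(st["tool_rot"])==3 else 0; W[:3,3]=st["tool_pos"]; T=W@np.array(c["hand_eye"])
    P=P@T[:3,:3].T+T[:3,3]; P[z<=0]=np.nan
    return im,P,T
E
python3 - <<'E'
from h import *
print(robot.observe())
for n in ["scene","side"]:
    c=robot.read_camera(n); print({k:v for k,v in c.items() if k not in("image","range_z")})
    im,P,T=cloud(n); np.savez(n+"0.npz",im=im,P=P)
    cv2.imwrite(f"pics/{n}0.png",im[...,::-1])
E
```

```text
pics
{'time': 0.0, 'qpos': array([-1.48000493e+00,  3.42702550e-01,  1.52503180e+00, -3.32036953e-05,
        1.27542234e+00, -1.45964080e-01]), 'qvel': array([-5.53178515e-06, -5.84849435e-04, -8.02862705e-05,  3.56473825e-04,
       -1.04158523e-03,  3.70469440e-04]), 'joint_efforts': array([-1.73202381e-03, -4.31250286e+01, -2.44215381e+01,  7.15850922e-02,
        5.58888889e-02, -1.26355239e-04]), 'tool_pos': array([ 0.12312991, -0.50992113,  0.22605029]), 'tool_rot': array([-3.14004063e+00, -1.96070026e-04,  2.36765018e-01]), 'contact_force': array([0.21094099, 0.09117182, 0.16418536]), 'torque': array([-0.05289216, -0.03682563, -0.01197909]), 'grip_force': 0.0, 'opening': 0.09161091238234059}
{'vfov': 55.79889725003715, 'cx': 281.80719405092543, 'cy': 213.85244113239665, 'extrinsics': array([[ 0.70784988, -0.39127703,  0.58809083,  1.11608397],
       [ 0.70617058,  0.41142043, -0.5762433 , -0.52056313],
       [-0.01648182,  0.8231862 ,  0.56753223,  0.65359685],
       [ 0.        ,  0.        ,  0.        ,  1.        ]])}
{'vfov': 54.173481977697875, 'cx': 286.8158068573144, 'cy': 213.76949104486337, 'extrinsics': array([[-0.7511614 ,  0.49259339, -0.43944089,  0.10036971],
       [-0.65987022, -0.57857986,  0.47939194,  0.51410114],
       [-0.01810635,  0.65007468,  0.75965457,  0.99223939],
       [ 0.        ,  0.        ,  0.        ,  1.        ]])}
```

View pics/scene0.png

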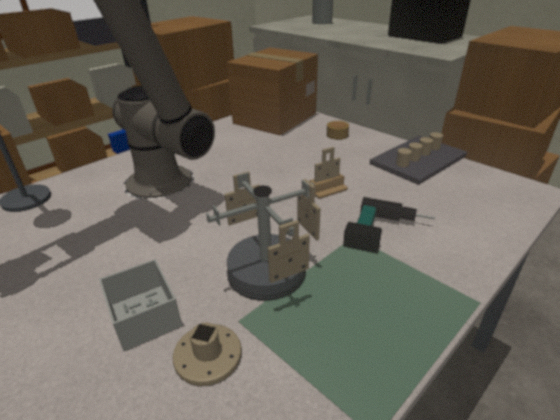

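View pics/side0.png

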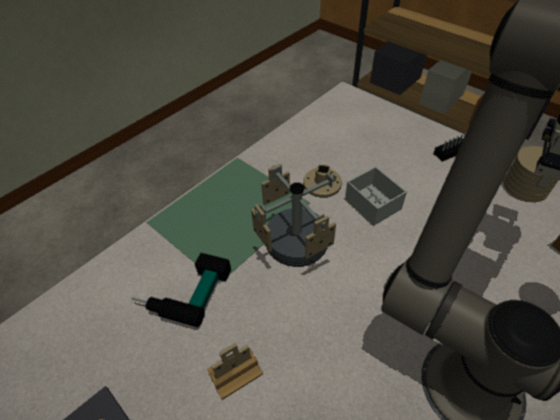

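The scene picture shows the carousel cap at (263,190), the empty arm pointing left to (212,215), three hung templates, the stand with the template at (327,175), the drill to the right at (375,220), and the bin and hub at the lower left. The side picture matches: cap (297,188), empty arm tip (333,180), stand (235,370). Next I measure them.

Run:
```python
from h import *
for n in ["scene","side"]:
    d=np.load(n+"0.npz"); P=d["P"].reshape(-1,3); im=d["im"].reshape(-1,3)
    def sel(m,t):
        Q=P[m]; print(n,t,len(Q),np.round(np.nanmedian(Q,0),4),np.round(np.nanmin(Q,0),3),np.round(np.nanmax(Q,0),3)); return Q
    pix={"scene":[(263,190),(212,215),(325,160),(330,185),(140,300),(207,350),(370,230)],"side":[(297,188),(333,180),(235,353),(238,375),(375,195),(323,175),(205,280)]}[n]
    for p in pix: print(n,p,np.round(d["P"][p[1]-1:p[1]+2,p[0]-1:p[0]+2].reshape(-1,3).mean(0),3))
    c=d["P"][pix[0][1],pix[0][0]]
    near=np.hypot(*(P[:,:2]-c[:2]).T)<0.15
    Q=sel(near&(P[:,2]>.222)&(P[:,2]<.24)&(np.hypot(*(P[:,:2]-c[:2]).T)<0.03),"cap")
    Q=sel(near&(P[:,2]>.038)&(P[:,2]<.055),"skirttop")
    if len(Q): print(cv2.minEnclosingCircle(Q[:,:2].astype(np.float32)))
    s=d["P"][pix[2][1],pix[2][0]]
    ns=np.hypot(*(P[:,:2]-s[:2]).T)<0.09
    Q=sel(ns&(P[:,2]>.06)&(P[:,2]<.16),"tmpl"); print(cv2.minAreaRect(Q[:,:2].astype(np.float32)))
    Q=sel(ns&(P[:,2]>.11)&(P[:,2]<.16),"tmpltab"); print(cv2.minAreaRect(Q[:,:2].astype(np.float32)))
    Q=sel(ns&(P[:,2]>.036)&(P[:,2]<.044),"stand")
    Q=sel(near&(P[:,2]>.188)&(P[:,2]<.204)&(np.hypot(*(P[:,:2]-c[:2]).T)<0.126),"bars")
    if len(Q): 
        a=np.degrees(np.arctan2(*(Q[:,:2]-c[:2]).T[::-1])); h,e=np.histogram(a,60,(-180,180)); print([(int(e[i]),int(h[i])) for i in range(60) if h[i]>5])
```

```text
scene (263, 190) [ 0.589 -0.057  0.231]
scene (212, 215) [ 0.49  -0.124  0.155]
scene (325, 160) [0.424 0.349 0.092]
scene (330, 185) [0.457 0.339 0.02 ]
scene (140, 300) [ 0.453 -0.315  0.004]
scene (207, 350) [ 0.697 -0.305  0.049]
scene (370, 230) [0.706 0.187 0.056]
scene cap 188 [ 0.5876 -0.059   0.2305] [ 0.564 -0.075  0.223] [ 0.605 -0.037  0.232]
scene skirttop 1863 [ 0.5726 -0.0956  0.0469] [ 0.492 -0.148  0.038] [0.677 0.035 0.055]
((0.5840102434158325, -0.05578818917274475), 0.09310612827539444)
scene tmpl 459 [0.4411 0.3368 0.0911] [0.421 0.294 0.06 ] [0.46  0.385 0.144]
((0.4393082559108734, 0.3388594686985016), (0.09194447100162506, 0.01804591715335846), 70.65081787109375)
scene tmpltab 113 [0.4413 0.3382 0.1305] [0.431 0.316 0.11 ] [0.45  0.36  0.144]
((0.44040647149086, 0.33882400393486023), (0.04510604962706566, 0.011593613773584366), 75.77169036865234)
scene stand 160 [0.4482 0.3327 0.0401] [0.408 0.284 0.036] [0.472 0.394 0.044]
scene bars 1095 [ 0.5914 -0.0678  0.1989] [ 0.465 -0.175  0.188] [0.704 0.052 0.204]
[(-132, 6), (-126, 13), (-120, 33), (-114, 131), (-10
[... 718 characters left out ...]
1 0.06 ] [0.456 0.388 0.145]
((0.4394529461860657, 0.34404581785202026), (0.08963973820209503, 0.010462196543812752), 74.28266143798828)
side tmpltab 157 [0.4386 0.3453 0.139 ] [0.43  0.325 0.11 ] [0.449 0.364 0.145]
((0.43957388401031494, 0.34374210238456726), (0.04013766720890999, 0.010217126458883286), 75.41629028320312)
side stand 389 [0.4316 0.3521 0.0399] [0.409 0.288 0.036] [0.471 0.401 0.044]
side bars 698 [ 0.5756 -0.0412  0.199 ] [ 0.463 -0.168  0.188] [0.701 0.068 0.204]
[(-180, 6), (-114, 8), (-108, 102), (-102, 47), (-96, 12), (-30, 6), (-24, 42), (-18, 65), (-12, 21), (48, 8), (54, 6), (60, 32), (66, 96), (72, 39), (78, 15), (150, 17), (156, 57), (162, 57), (168, 26), (174, 9)]
```

Axis is at about (0.584,-0.053) (skirt, both views). The empty hook is b, pointing at about -108°, and it must turn clockwise. The template in the stand is at (0.4395,0.342), its width axis at about 75°, its top at z 0.143 (0.142 expected). I start moving: shut the gripper, rise and go towards the carousel.

Request:
move_arm([
  [0.9,-0.45,-1,0,0,-0.39],
  [0.9,-0.45,-1,0,0,-0.39],
  [0.9,-0.45,-1,0,0,-0.39],
  [0.9,-0.45,-1,0,0,-0.39],
  [0.9,-0.45,-1,0,0,-0.39],
  [0.9,-0.45,-1,0,0,-0.39],
  [0.9,-0.45,-1,0,0,-0.39],
  [0.9,-0.45,-1,0,0,-0.39],
], fingers=-1, newtons=20)

```text
time: 1.2
tool_pos: [0.2001, -0.4454, 0.3266]
tool_rot: [-3.141, -0.0, 1.461]
contact_force: [0.2, 0.1, 0.3]
opening: 0.0164
grip_force: 0.0
```

```bash
cat >> h.py <<'E'
def to(xyz,yaw):
    "shift (0.1 m) and z turn (pi) from the measured pose to a tool-down pose"
    s=robot.observe(); M=R.from_euler('xyz',s["tool_rot"])
    d=M.inv().apply(np.array(xyz)-s["tool_pos"])*10
    r=(M.inv()*R.from_euler('xyz',[np.pi,0,np.radians(yaw)])).as_rotvec()/np.pi
    print("pos",np.round(s["tool_pos"],4),"yaw",np.round(np.degrees(s["tool_rot"]),1),"F",np.round(s["contact_force"],1),"t",round(s["time"],2))
    print("shift",np.round(d,3),"turn",np.round(r,4))
E
python3 -c "
from h import *
to([.594,-.135,.32],162)"
```

```text
pos [ 0.2001 -0.4454  0.3266] yaw [-180.    -0.    83.7] F [0.2 0.1 0.3] t 1.2
shift [3.517 3.575 0.066] turn [ 0.000e+00 -1.000e-04 -4.349e-01]
```

Request:
move_arm([
  [1,1,0,0,0,0],
  [1,1,0,0,0,0],
  [1,1,0,0,0,0],
  [1,1,0,0,0,0],
])

```text
time: 1.7
tool_pos: [0.3108, -0.3566, 0.3268]
tool_rot: [-3.141, 0.0, 1.463]
contact_force: [0.7, -0.6, -0.4]
opening: 0.0007
grip_force: 0.0
```

Request:
move_arm([
  [1,1,0,0,0,0],
  [1,1,0,0,0,0],
  [1,1,0,0,0,0],
  [1,1,0,0,0,0],
])

```text
time: 2.2
tool_pos: [0.4203, -0.2692, 0.3264]
tool_rot: [-3.141, 0.0, 1.462]
contact_force: [-0.7, 0.1, 0.5]
opening: 0.0006
grip_force: 0.0
```

Request:
move_arm([
  [1,1,0,0,0,-0.435],
  [1,1,0,0,0,-0.435],
  [1,1,0,0,0,-0.435],
  [1,1,0,0,0,-0.435],
  [1,1,0,0,0,-0.435],
  [1,1,0,0,0,-0.435],
  [1,1,0,0,0,-0.435],
  [1,1,0,0,0,-0.435],
  [1,1,0,0,0,-0.435],
])

```text
time: 3.32
tool_pos: [0.5299, -0.1822, 0.3267]
tool_rot: [-3.141, -0.0, 2.825]
contact_force: [-0.6, 0.9, -0.0]
opening: 0.0007
grip_force: 0.0
```

```bash
python3 -c "
from h import *
to([.594,-.135,.32],162)
im,P,T=cloud('wrist'); cv2.imwrite('pics/w1.png',im[...,::-1]); np.savez('w1.npz',im=im,P=P)
A=np.array([.584,-.053]); Q=P.reshape(-1,3); Q=Q[np.isfinite(Q[:,2])]
r=np.hypot(*(Q[:,:2]-A).T)
q=Q[(Q[:,2]>.225)&(Q[:,2]<.237)&(r<.03)]; print('cap',len(q),q.mean(0) if len(q) else 0)
q=Q[(Q[:,2]>.194)&(Q[:,2]<.206)&(r<.126)&(r>.02)]
a=np.degrees(np.arctan2(*(q[:,:2]-A).T[::-1])); h,e=np.histogram(a,90,(-180,180)); print([(int(e[i]),int(h[i])) for i in range(90) if h[i]>8])
"
```

```text
pos [ 0.5299 -0.1822  0.3267] yaw [-180.    -0.   161.9] F [-0.6  0.9 -0. ] t 3.33
shift [-0.462  0.648  0.066] turn [-0.0003 -0.0001 -0.0008]
cap 1413 [ 0.58094232 -0.05512626  0.22919085]
[(-124, 14), (-120, 35), (-116, 124), (-112, 419), (-108, 373), (-104, 83), (-100, 12), (-36, 9), (-32, 27), (-28, 68), (-24, 193), (-20, 200), (-16, 116), (60, 16), (64, 60), (68, 219), (72, 335), (76, 282), (80, 172), (152, 9), (156, 61), (160, 395), (164, 523), (168, 219), (172, 115), (176, 24)]
```

Request:
move_arm([
  [-0.46,0.65,0,0,0,0],
  [-0.46,0.65,0,0,0,0],
  [-0.46,0.65,0,0,0,0],
])

```text
time: 3.75
tool_pos: [0.5948, -0.1322, 0.3261]
tool_rot: [-3.141, -0.001, 2.829]
contact_force: [-0.5, 0.0, -1.0]
opening: 0.0004
grip_force: 0.0
```

Request:
move_arm([
  [0,0,0.4,0,0,0],
  [0,0,0.8,0,0,0],
  [0,0,1,0,0,0],
  [0,0,1,0,0,0],
])

```text
time: 4.25
tool_pos: [0.593, -0.1332, 0.2255]
tool_rot: [-3.141, -0.003, 2.827]
contact_force: [-0.1, -0.0, 0.2]
opening: 0.0003
grip_force: 0.0
```

```bash
python3 -c "
from h import *
to([.594,-.135,.183],162)
im,P,T=cloud('scene'); cv2.imwrite('pics/s1.png',cv2.resize(im[120:320,160:420,::-1],None,fx=3,fy=3))
"
```

```text
pos [ 0.593  -0.1332  0.2255] yaw [-180.    -0.2  162. ] F [-0.1 -0.   0.2] t 4.25
shift [-0.017 -0.014  0.425] turn [-0.0002 -0.0011 -0.0001]
```

View pics/s1.png

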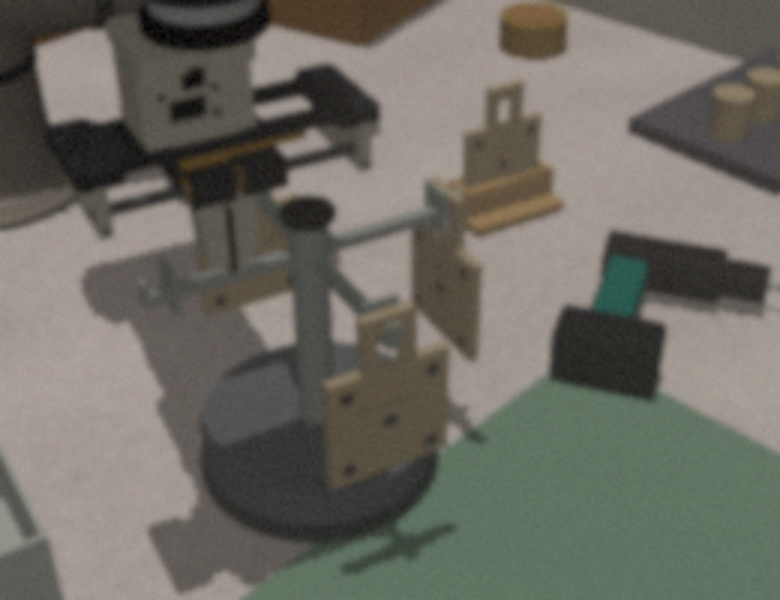

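The fingers' tips at (235,270) seem to be seen at the bar. I check with the depth cloud whether they lie on the +x side of it.

```bash
python3 -c "
from h import *
im,P,T=cloud('scene')
u=160+235//3
for v in range(190,300,10):
    print(v,np.round(P[120+v//3,u],3), np.round(P[120+v//3,u-15],3))
"
```

```text
190 [ 0.627 -0.149  0.302] [ 0.616 -0.172  0.307]
200 [ 0.607 -0.134  0.281] [ 0.617 -0.174  0.302]
210 [ 0.606 -0.134  0.272] [ 0.581 -0.15   0.268]
220 [ 0.605 -0.133  0.265] [ 0.222  0.098 -0.001]
230 [ 0.605 -0.134  0.259] [ 0.234  0.088 -0.002]
240 [ 0.604 -0.135  0.249] [ 0.254  0.072 -0.001]
250 [ 0.603 -0.134  0.242] [ 0.267  0.062 -0.001]
260 [ 0.603 -0.135  0.235] [ 0.281  0.051 -0.001]
270 [ 0.571 -0.112  0.2  ] [0.299 0.037 0.   ]
280 [ 0.572 -0.113  0.193] [ 0.558 -0.141  0.201]
290 [ 0.471 -0.039  0.1  ] [ 0.562 -0.144  0.197]
```

Request:
move_arm([
  [0,-0.03,0.3,0,0,0],
  [0,-0.03,0.43,0,0,0],
  [0,-0.03,0.43,0,0,0],
  [0.05,-0.03,0.43,0,0,0],
  [0.1,-0.03,0.43,0,0,0],
  [0.13,-0.03,0.43,0,0,0],
  [0.13,-0.03,0.43,0,0,0],
])

```text
time: 5.22
tool_pos: [0.5813, -0.131, 0.1841]
tool_rot: [-3.141, 0.001, 2.829]
contact_force: [-0.8, 0.3, -0.2]
opening: 0.0004
grip_force: 0.0
```

```bash
cat >> h.py <<'E'
A=np.array([.583,-.054])
def arc(yaws,r=.075,off=.0145):
    "rows following the bar: tool yaw = push direction"
    s=robot.observe(); M=R.from_euler('xyz',s["tool_rot"])
    for yw in yaws:
        w=np.radians(yw); x=np.array([np.cos(w),np.sin(w)]); y=np.array([np.sin(w),-np.cos(w)])
        p=np.r_[A-off*x-r*y,.183]; d=M.inv().apply(p-s["tool_pos"])*10
        t=(M.inv()*R.from_euler('xyz',[np.pi,0,w])).as_rotvec()/np.pi
        print(yw,np.round(d,3),np.round(t[2],4))
E
python3 -c "
from h import *
s=robot.observe(); print(s['tool_pos'],s['contact_force'])
arc(np.arange(162,108,-4))"
```

```text
[ 0.58128272 -0.13095085  0.18412662] [-0.77961761  0.26789092 -0.21906202]
162 [ 0.076 -0.013  0.011] 0.0004
158 [ 0.129 -0.021  0.011] 0.0226
154 [ 0.182 -0.026  0.011] 0.0448
150 [ 0.236 -0.026  0.011] 0.0671
146 [ 0.289 -0.023  0.011] 0.0893
142 [ 0.342 -0.017  0.011] 0.1115
138 [ 0.394 -0.006  0.011] 0.1337
134 [0.446 0.007 0.011] 0.156
130 [0.496 0.025 0.011] 0.1782
126 [0.545 0.046 0.011] 0.2004
122 [0.592 0.07  0.011] 0.2226
118 [0.638 0.098 0.011] 0.2448
114 [0.682 0.128 0.011] 0.2671
110 [0.723 0.162 0.011] 0.2893
```

Request:
move_arm([
  [0.03,-0.01,0.01,0,0,0],
  [0.05,-0.01,0.01,0,0,0],
  [0.075,-0.01,0.01,0,0,0],
  [0.09,-0.015,0.01,0,0,0.006],
  [0.11,-0.018,0.01,0,0,0.015],
  [0.13,-0.02,0.01,0,0,0.0226],
  [0.155,-0.024,0.01,0,0,0.034],
  [0.182,-0.026,0.01,0,0,0.045],
  [0.21,-0.026,0.01,0,0,0.056],
  [0.236,-0.026,0.01,0,0,0.067],
])

```text
time: 6.48
tool_pos: [0.5579, -0.1262, 0.1827]
tool_rot: [-3.141, -0.0, 2.616]
contact_force: [3.9, -3.0, -2.6]
opening: 0.0007
grip_force: 2.2
```

```bash
python3 -c "
from h import *
s=robot.observe(); print(s['tool_pos'],s['contact_force'])
arc(np.arange(150,108,-4))"
```

```text
[ 0.55791281 -0.12615472  0.18266895] [ 3.94775944 -2.95661323 -2.6020915 ]
150 [-0.001  0.    -0.003] -0.0007
146 [ 0.051 -0.008 -0.003] 0.0215
142 [ 0.104 -0.013 -0.003] 0.0438
138 [ 0.158 -0.014 -0.003] 0.066
134 [ 0.211 -0.011 -0.003] 0.0882
130 [ 0.264 -0.005 -0.003] 0.1104
126 [ 0.316  0.005 -0.003] 0.1326
122 [ 0.368  0.019 -0.003] 0.1549
118 [ 0.418  0.037 -0.003] 0.1771
114 [ 0.467  0.057 -0.003] 0.1993
110 [ 0.515  0.081 -0.003] 0.2215
```

Request:
move_arm([
  [0.05,-0.01,0,0,0,0.022],
  [0.104,-0.013,0,0,0,0.044],
  [0.158,-0.014,0,0,0,0.066],
  [0.211,-0.011,0,0,0,0.088],
  [0.264,-0.005,0,0,0,0.11],
  [0.316,0.005,0,0,0,0.133],
  [0.368,0.019,0,0,0,0.155],
  [0.418,0.037,0,0,0,0.177],
  [0.467,0.057,0,0,0,0.199],
  [0.49,0.07,0,0,0,0.211],
])

```text
time: 7.72
tool_pos: [0.5189, -0.0958, 0.183]
tool_rot: [-3.141, 0.001, 1.953]
contact_force: [3.0, -3.7, -1.2]
opening: 0.0002
grip_force: 2.1
```

```bash
python3 -c "
from h import *
s=robot.observe(); print(s['tool_pos'],s['contact_force'])
arc(np.arange(112,98,-1))"
```

```text
[ 0.51894499 -0.09575386  0.18300946] [ 3.03770513 -3.7053093  -1.21299011]
112 [0.002 0.    0.   ] -0.0007
111 [ 0.015 -0.002  0.   ] 0.0049
110 [ 0.028 -0.004  0.   ] 0.0104
109 [ 0.042 -0.006  0.   ] 0.016
108 [ 0.055 -0.008  0.   ] 0.0215
107 [ 0.068 -0.01   0.   ] 0.0271
106 [ 0.081 -0.011  0.   ] 0.0326
105 [ 0.095 -0.012  0.   ] 0.0382
104 [ 0.108 -0.013  0.   ] 0.0437
103 [ 0.121 -0.013  0.   ] 0.0493
102 [ 0.135 -0.014 -0.   ] 0.0549
101 [ 0.148 -0.014 -0.   ] 0.0604
100 [ 0.161 -0.014 -0.   ] 0.066
99 [ 0.175 -0.013 -0.   ] 0.0715
```

The arm tracks stiffly, so feeling the stop with a hard finger is risky. I'll straddle the bar with a light grip instead, so that the finger yields at a limited force. Rise and turn 90° first.

Request:
move_arm([
  [-0.04,0,0,0,0,0],
  [-0.04,0,-0.3,0,0,0],
  [-0.04,0,-0.6,0,0,0],
  [-0.04,0,-0.6,0,0,0],
])

```text
time: 8.22
tool_pos: [0.5213, -0.0996, 0.2449]
tool_rot: [3.139, 0.002, 1.956]
contact_force: [0.9, 0.9, -0.7]
opening: 0.0007
grip_force: 0.0
```

```bash
python3 -c "
from h import *
im,P,T=cloud('wrist'); Q=P.reshape(-1,3); Q=Q[np.isfinite(Q[:,2])]
r=np.hypot(*(Q[:,:2]-A).T); a=np.degrees(np.arctan2(*(Q[:,:2]-A).T[::-1]))%360
q=Q[(Q[:,2]>.196)&(Q[:,2]<.204)&(r<.095)&(r>.025)&(abs(a-200)<25)]
print(len(q)); 
if len(q): print(q.mean(0), cv2.fitLine(q[:,:2].astype(np.float32),cv2.DIST_HUBER,0,.001,.001).ravel(), cv2.minAreaRect(q[:,:2].astype(np.float32)))
to([.5135,-.082,.243],22)"
```

```text
1411
[ 0.52650905 -0.07383176  0.19843967] [ 0.93874127  0.34462276  0.52650905 -0.07383177] ((0.5267717242240906, -0.07408658415079117), (0.07005009055137634, 0.010769187472760677), 20.05620002746582)
pos [ 0.5206 -0.0994  0.2432] yaw [180.   0. 112.] F [ 0.2  0.5 -0.8] t 8.28
shift [ 0.187 -0.     0.002] turn [ 2.000e-04 -0.000e+00  5.002e-01]
```

Request:
move_arm([
  [0.21,0,0,0,0,0.511],
  [0.21,0,0,0,0,0.511],
  [0.21,0,0,0,0,0.511],
  [0.21,0,0,0,0,0.511],
  [0.21,0,0,0,0,0.511],
  [0.21,0,0,0,0,0.511],
  [0.21,0,0,0,0,0.511],
  [0.21,0,0,0,0,0.511],
  [0.21,0,0,0,0,0.511],
  [0.21,0,0,0,0,0.511],
], fingers=-0.13, newtons=5)

```text
time: 9.52
tool_pos: [0.512, -0.0797, 0.2414]
tool_rot: [-3.14, 0.002, 0.351]
contact_force: [0.6, 0.7, 0.3]
opening: 0.04
grip_force: 0.0
```

```bash
python3 -c "
from h import *
s=robot.observe();print(s['opening'])
to([.5126,-.0798,.183],20)"
```

```text
0.04002865783799794
pos [ 0.512  -0.0797  0.2414] yaw [-1.799e+02  1.000e-01  2.010e+01] F [0.6 0.7 0.3] t 9.53
shift [0.006 0.004 0.584] turn [-0.0006  0.0007  0.0007]
```

Request:
move_arm([
  [0,0,0.2,0,0,0],
  [0,0,0.4,0,0,0],
  [0,0,0.58,0,0,0],
  [0,0,0.58,0,0,0],
])

```text
time: 10.02
tool_pos: [0.5115, -0.0795, 0.183]
tool_rot: [-3.139, 0.004, 0.352]
contact_force: [0.3, 0.3, 0.7]
opening: 0.0398
grip_force: 0.0
```

Request:
move_arm([
  [0,0,0,0,0,0],
  [0,0,0,0,0,0],
  [0,0,0,0,0,0],
  [0,0,0,0,0,0],
  [0,0,0,0,0,0],
  [0,0,0,0,0,0],
], fingers=-1, newtons=5)

```text
time: 10.78
tool_pos: [0.5131, -0.0801, 0.1852]
tool_rot: [3.141, -0.001, 0.35]
contact_force: [-0.6, -1.0, 3.7]
opening: 0.01
grip_force: 5.0
```

```bash
cat >> h.py <<'E'
def arcg(yaws,r=.075):
    "rows following the gripped bar, bar at yaw+180"
    s=robot.observe(); M=R.from_euler('xyz',s["tool_rot"])
    print(s['tool_pos'],np.degrees(s['tool_rot'][2]),s['contact_force'],s['opening'],s['grip_force'])
    for yw in yaws:
        w=np.radians(yw); p=np.r_[A-r*np.array([np.cos(w),np.sin(w)]),s['tool_pos'][2]]
        d=M.inv().apply(p-s["tool_pos"])*10
        t=(M.inv()*R.from_euler('xyz',[np.pi,0,w])).as_rotvec()/np.pi
        print(yw,np.round(d,3),np.round(t[2],4))
E
python3 -c "
from h import *
arcg(np.arange(20,4,-1))"
```

```text
[ 0.51305392 -0.08005417  0.18515033] 20.047066244759613 [-0.59557707 -0.95286998  3.72174681] 0.009980047469789354 5.0024112313985825
20 [-0.004 -0.006 -0.   ] 0.0003
19 [-0.003 -0.019 -0.   ] 0.0058
18 [-0.003 -0.032 -0.   ] 0.0114
17 [-0.003 -0.045 -0.   ] 0.0169
16 [-0.002 -0.058 -0.   ] 0.0225
15 [-0.001 -0.071 -0.   ] 0.028
14 [ 0.001 -0.084 -0.   ] 0.0336
13 [ 0.002 -0.097 -0.   ] 0.0392
12 [ 0.004 -0.11  -0.   ] 0.0447
11 [ 0.006 -0.123 -0.   ] 0.0503
10 [ 0.008 -0.136 -0.   ] 0.0558
9 [ 0.01  -0.149 -0.   ] 0.0614
8 [ 0.013 -0.162 -0.   ] 0.0669
7 [ 0.016 -0.174 -0.   ] 0.0725
6 [ 0.019 -0.187 -0.   ] 0.078
5 [ 0.022 -0.2   -0.   ] 0.0836
```

Request:
move_arm([
  [0,-0.02,0,0,0,0.006],
  [0,-0.035,0,0,0,0.012],
  [0,-0.05,0,0,0,0.0185],
  [0,-0.06,0,0,0,0.0225],
  [0,-0.06,0,0,0,0.0225],
])

```text
time: 11.4
tool_pos: [0.5112, -0.0744, 0.1851]
tool_rot: [3.141, -0.001, 0.278]
contact_force: [1.7, -3.2, 5.7]
opening: 0.0098
grip_force: 5.0
```

```bash
python3 -c "
from h import *
arcg(np.arange(16,4,-1))"
```

```text
[ 0.51120897 -0.07439322  0.18508413] 15.944269042179076 [ 1.73974318 -3.19506924  5.71536539] 0.009798158759632384 5.019533783197403
16 [-0.004  0.002 -0.   ] -0.0003
15 [-0.004 -0.011 -0.   ] 0.0052
14 [-0.003 -0.024 -0.   ] 0.0108
13 [-0.003 -0.037 -0.   ] 0.0164
12 [-0.002 -0.05  -0.   ] 0.0219
11 [-0.001 -0.064 -0.   ] 0.0275
10 [ 0.    -0.077 -0.   ] 0.033
9 [ 0.002 -0.09  -0.   ] 0.0386
8 [ 0.004 -0.103 -0.   ] 0.0441
7 [ 0.005 -0.115 -0.   ] 0.0497
6 [ 0.008 -0.128 -0.   ] 0.0552
5 [ 0.01  -0.141 -0.   ] 0.0608
```

Request:
move_arm([
  [0,-0.015,-0.02,0,0,0.005],
  [0,-0.03,-0.02,0,0,0.011],
  [0,-0.04,-0.02,0,0,0.0164],
  [0,-0.052,-0.02,0,0,0.022],
  [0,-0.066,-0.02,0,0,0.0275],
  [0,-0.066,-0.02,0,0,0.0275],
])

```text
time: 12.15
tool_pos: [0.5091, -0.0675, 0.1859]
tool_rot: [-3.141, 0.0, 0.192]
contact_force: [4.8, -2.6, -5.8]
opening: 0.0099
grip_force: 5.0
```

```bash
python3 -c "
from h import *
arcg(np.arange(11,1,-1))"
```

```text
[ 0.50907367 -0.06754217  0.18594924] 10.989457057283234 [ 4.79846395 -2.63296307 -5.77539826] 0.009891001238550407 4.99500822275877
11 [ 0.002  0.008 -0.   ] -0.0001
10 [ 0.002 -0.005  0.   ] 0.0055
9 [ 0.002 -0.018  0.   ] 0.0111
8 [ 0.003 -0.031  0.   ] 0.0166
7 [ 0.003 -0.044  0.   ] 0.0222
6 [ 0.004 -0.057  0.   ] 0.0277
5 [ 0.006 -0.07   0.   ] 0.0333
4 [ 0.007 -0.083  0.   ] 0.0388
3 [ 0.009 -0.096  0.   ] 0.0444
2 [ 0.011 -0.109  0.   ] 0.0499
```

Request:
move_arm([
  [0.01,-0.013,0.01,0,0,0.0055],
  [0.01,-0.026,0.01,0,0,0.011],
  [0.01,-0.04,0.01,0,0,0.0166],
  [0.01,-0.052,0.01,0,0,0.022],
  [0.01,-0.065,0.01,0,0,0.0277],
  [0.01,-0.065,0.01,0,0,0.0277],
])

```text
time: 12.9
tool_pos: [0.5085, -0.0611, 0.1858]
tool_rot: [-3.141, 0.0, 0.106]
contact_force: [-2.8, -3.5, 3.6]
opening: 0.0103
grip_force: 5.0
```

```bash
python3 -c "
from h import *
arcg(np.arange(6,-5,-1))"
```

```text
[ 0.50846484 -0.06113942  0.18575259] 6.048150226758962 [-2.80803348 -3.4997871   3.63636564] 0.01025190951190045 5.026835650205612
6 [-0.001  0.007 -0.   ] 0.0003
5 [-0.001 -0.006  0.   ] 0.0058
4 [-0.001 -0.019  0.   ] 0.0114
3 [-0.    -0.032  0.   ] 0.0169
2 [ 0.001 -0.045  0.   ] 0.0225
1 [ 0.002 -0.058  0.   ] 0.028
0 [ 0.003 -0.071  0.   ] 0.0336
-1 [ 0.004 -0.084  0.   ] 0.0392
-2 [ 0.006 -0.097  0.   ] 0.0447
-3 [ 0.008 -0.11   0.   ] 0.0503
-4 [ 0.01  -0.123  0.   ] 0.0558
```

Request:
move_arm([
  [-0.005,-0.013,0,0,0,0.0055],
  [-0.005,-0.026,0,0,0,0.011],
  [-0.005,-0.04,0,0,0,0.0166],
  [-0.005,-0.052,0,0,0,0.022],
  [-0.004,-0.065,0,0,0,0.0277],
  [-0.004,-0.065,0,0,0,0.0277],
])

```text
time: 13.65
tool_pos: [0.5085, -0.0563, 0.1858]
tool_rot: [3.139, -0.002, 0.018]
contact_force: [0.5, -11.2, -0.4]
opening: 0.0159
grip_force: 5.0
```

```bash
python3 -c "
from h import *
arcg(np.arange(1,-10,-1))"
```

```text
[ 0.50848162 -0.0562653   0.18578082] 1.0404179844325694 [  0.50953556 -11.19658881  -0.44987823] 0.015947282737954847 5.025657266378403
1 [-0.005 -0.01  -0.   ] 0.0002
0 [-0.004 -0.023 -0.   ] 0.0058
-1 [-0.004 -0.036 -0.   ] 0.0113
-2 [-0.003 -0.049 -0.   ] 0.0169
-3 [-0.003 -0.062 -0.   ] 0.0224
-4 [-0.002 -0.075 -0.   ] 0.028
-5 [-0.    -0.088 -0.   ] 0.0336
-6 [ 0.001 -0.101 -0.   ] 0.0391
-7 [ 0.003 -0.114 -0.   ] 0.0447
-8 [ 0.005 -0.127 -0.   ] 0.0502
-9 [ 0.007 -0.14  -0.   ] 0.0558
```

Stop felt: 11.2 N limited by the grip, and the opening yielded to 16 mm. I hold the lean for over half a second, then ease off and open.

Request:
move_arm([
  [0,0,0,0,0,0],
  [0,0,0,0,0,0],
  [0,0,0,0,0,0],
  [0,0,0,0,0,0],
  [0,0,0,0,0,0],
])

```text
time: 14.28
tool_pos: [0.5085, -0.0563, 0.1858]
tool_rot: [3.139, -0.002, 0.018]
contact_force: [1.2, -9.9, -0.5]
opening: 0.0159
grip_force: 5.0
```

Request:
move_arm([
  [0,0.02,0,0,0,0],
  [0,0.02,0,0,0,0],
  [0,0.02,0,0,0,0],
  [0,0.02,0,0,0,0],
], fingers=-0.13)

```text
time: 14.78
tool_pos: [0.5076, -0.0566, 0.1856]
tool_rot: [-3.141, 0.0, 0.019]
contact_force: [-0.6, 0.5, -0.2]
opening: 0.04
grip_force: 0.0
```

Request:
move_arm([
  [0,0,-0.3,0,0,0],
  [0,0,-0.6,0,0,0],
  [0,0,-1,0,0,0],
  [0,0,-1,0,0,0],
  [0,0,-1,0,0,0],
])

```text
time: 15.4
tool_pos: [0.5072, -0.0567, 0.285]
tool_rot: [-3.141, 0.001, 0.019]
contact_force: [-1.1, -0.2, -0.4]
opening: 0.0402
grip_force: 0.0
```

```bash
python3 -c "
from h import *
im,P,T=cloud('wrist'); Q=P.reshape(-1,3); Q=Q[np.isfinite(Q[:,2])]
cv2.imwrite('pics/w2.png',im[...,::-1])
r=np.hypot(*(Q[:,:2]-A).T); a=np.degrees(np.arctan2(*(Q[:,:2]-A).T[::-1]))%360
q=Q[(Q[:,2]>.196)&(Q[:,2]<.204)&(r<.095)&(r>.025)&(abs(a-184)<25)]
print(len(q)); 
if len(q): print(q.mean(0), cv2.minAreaRect(q[:,:2].astype(np.float32)))
q=Q[(Q[:,2]>.205)&(Q[:,2]<.222)&(r<.13)&(r>.09)&(abs(a-184)<15)]
print(len(q),q.mean(0) if len(q) else 0,cv2.minAreaRect(q[:,:2].astype(np.float32)) if len(q) else 0)
q=Q[(Q[:,2]>.207)&(Q[:,2]<.213)&(r<.13)&(r>.115)&(abs(a-184)<15)]
print('lip',len(q),q.mean(0) if len(q) else 0)
to([.44,.342,.285],-15.3)"
```

```text
941
[ 0.52462196 -0.05707917  0.19843615] ((0.5233237147331238, -0.057171158492565155), (0.07025675475597382, 0.010004845447838306), 3.6138713359832764)
381 [ 0.47751343 -0.06005232  0.21232473] ((0.47095823287963867, -0.060424529016017914), (0.02274470590054989, 0.025936903432011604), 3.326406955718994)
lip 57 [ 0.46201666 -0.06123529  0.2083717 ]
pos [ 0.507  -0.0567  0.2845] yaw [-1.8e+02  1.0e-01  1.1e+00] F [-0.8 -0.2  1. ] t 15.45
shift [-5.960e-01 -3.999e+00 -1.000e-03] turn [-0.0001  0.0007  0.091 ]
```

Request:
move_arm([
  [-0.3,-1,0,0,0,0],
  [-0.3,-1,0,0,0,0],
  [-0.3,-1,0,0,0,0],
], fingers=0.5)

```text
time: 15.82
tool_pos: [0.4744, 0.0447, 0.2847]
tool_rot: [-3.141, 0.002, 0.022]
contact_force: [-0.3, -0.3, 0.5]
opening: 0.065
grip_force: 0.0
```

Request:
move_arm([
  [-0.3,-1,0,0,0,0],
  [-0.3,-1,0,0,0,0],
  [-0.3,-1,0,0,0,0],
])

```text
time: 16.2
tool_pos: [0.4432, 0.1432, 0.2849]
tool_rot: [3.141, 0.002, 0.022]
contact_force: [-1.0, -0.5, -0.1]
opening: 0.0688
grip_force: 0.0
```

Request:
move_arm([
  [0,-1,0,0,0,0.091],
  [0,-1,0,0,0,0.091],
  [0,-1,0,0,0,0.091],
  [0,-1,0,0,0,0.091],
])

```text
time: 16.7
tool_pos: [0.4425, 0.2406, 0.285]
tool_rot: [3.14, 0.001, -0.267]
contact_force: [-0.7, -1.0, 0.1]
opening: 0.0687
grip_force: 0.0
```

```bash
python3 -c "
from h import *
im,P,T=cloud('wrist'); Q=P.reshape(-1,3); Q=Q[np.isfinite(Q[:,2])]
cv2.imwrite('pics/w3.png',im[...,::-1])
q=Q[(np.hypot(Q[:,0]-.44,Q[:,1]-.342)<.07)&(Q[:,2]>.136)&(Q[:,2]<.15)]
print(len(q)); 
if len(q): print(q.mean(0), np.percentile(q[:,2],[5,50,95]), cv2.minAreaRect(q[:,:2].astype(np.float32)))
to([.44,.342,.215],-15.3)"
```

```text
313
[0.44081056 0.34146794 0.13988364] [0.13742363 0.14010266 0.14134426] ((0.4405672550201416, 0.34199532866477966), (0.04026004672050476, 0.008760483004152775), 72.32817077636719)
pos [0.4425 0.2403 0.2852] yaw [179.9   0.  -15.3] F [-0.9  0.2  1.1] t 16.75
shift [-0.292 -0.975  0.701] turn [ 0.0004  0.0001 -0.0002]
```

Request:
move_arm([
  [-0.29,-0.97,0.4,0,0,0.006],
  [-0.29,-0.97,0.4,0,0,0.006],
  [-0.29,-0.97,0.7,0,0,0.006],
  [-0.29,-0.97,0.7,0,0,0.006],
  [-0.29,-0.97,0.7,0,0,0.006],
])

```text
time: 17.38
tool_pos: [0.4407, 0.3422, 0.2168]
tool_rot: [-3.141, -0.001, -0.287]
contact_force: [0.1, 0.1, 0.1]
opening: 0.0691
grip_force: 0.0
```

```bash
python3 -c "
from h import *
im,P,T=cloud('wrist'); Q=P.reshape(-1,3); Q=Q[np.isfinite(Q[:,2])]
q=Q[(np.hypot(Q[:,0]-.44,Q[:,1]-.342)<.07)&(Q[:,2]>.136)&(Q[:,2]<.15)]
print(len(q)); 
if len(q): print(q.mean(0), np.percentile(q[:,2],[5,50,95]), cv2.minAreaRect(q[:,:2].astype(np.float32)))
to([.4405,.3418,.11],-16.5)"
```

```text
527
[0.44059758 0.34172616 0.14000893] [0.13710612 0.14021148 0.14135535] ((0.44028913974761963, 0.34186333417892456), (0.03936250880360603, 0.008571475744247437), 73.44511413574219)
pos [0.4408 0.3424 0.2172] yaw [-1.799e+02 -1.000e-01 -1.650e+01] F [ 0.  -0.3  0.7] t 17.43
shift [-0.003  0.008  1.072] turn [-0.0005 -0.0006  0.0002]
```

Request:
move_arm([
  [0,0,0.4,0,0,0],
  [0,0,0.7,0,0,0],
  [0,0,1,0,0,0],
  [0,0,1,0,0,0],
])

```text
time: 17.92
tool_pos: [0.4393, 0.3421, 0.1151]
tool_rot: [3.14, 0.002, -0.287]
contact_force: [0.4, -0.8, 0.0]
opening: 0.069
grip_force: 0.0
```

Request:
move_arm([
  [0,0,0.07,0,0,0],
  [0,0,0.07,0,0,0],
])

```text
time: 18.18
tool_pos: [0.4402, 0.3432, 0.1097]
tool_rot: [-3.14, -0.001, -0.286]
contact_force: [-0.2, 0.5, -0.8]
opening: 0.0692
grip_force: 0.0
```

Request:
move_arm([
  [0,0,0,0,0,0],
  [0,0,0,0,0,0],
  [0,0,0,0,0,0],
  [0,0,0,0,0,0],
  [0,0,0,0,0,0],
  [0,0,0,0,0,0],
], fingers=-1, newtons=20)

```text
time: 18.92
tool_pos: [0.4396, 0.343, 0.1086]
tool_rot: [3.141, 0.0, -0.286]
contact_force: [-0.8, -0.4, 0.8]
opening: 0.04
grip_force: 19.9
```

Request:
move_arm([
  [0,0,-0.2,0,0,0],
  [0,0,-0.5,0,0,0],
  [0,0,-0.8,0,0,0],
  [0,0,-1,0,0,0],
  [0,0,-1,0,0,0],
])

```text
time: 19.55
tool_pos: [0.4403, 0.3436, 0.2098]
tool_rot: [-3.139, -0.002, -0.286]
contact_force: [-0.1, 0.2, -2.1]
opening: 0.0398
grip_force: 19.9
```

Request:
move_arm([
  [0.1,0.4,0,0,0,0],
  [0.27,0.97,0,0,0,0],
  [0.27,0.97,0,0,0,0],
  [0.27,0.97,0,0,0,0],
])

```text
time: 20.05
tool_pos: [0.438, 0.2424, 0.2079]
tool_rot: [3.141, 0.001, -0.287]
contact_force: [0.0, -0.0, -1.2]
opening: 0.0397
grip_force: 20.0
```

Request:
move_arm([
  [0.12,0.48,0,0,0,0],
  [0.27,0.97,0,0,0,0],
  [0.27,0.97,0,0,0,0],
])

```text
time: 20.42
tool_pos: [0.4368, 0.1403, 0.2082]
tool_rot: [3.141, 0.001, -0.288]
contact_force: [-0.2, 0.2, -1.8]
opening: 0.0397
grip_force: 20.0
```

```bash
python3 -c "
from h import *
robot_s=robot.observe(); print(robot_s['opening'],robot_s['grip_force'])
im,P,T=cloud('side'); Q=P.reshape(-1,3); p=robot_s['tool_pos']
q=Q[(np.abs(Q[:,0]-p[0])<.06)&(np.abs(Q[:,1]-p[1])<.06)&(Q[:,2]<.195)&(Q[:,2]>.09)]
print(len(q),q.min(0),q.max(0)); print(cv2.minAreaRect(q[q[:,2]<.18][:,:2].astype(np.float32)))
to([.43,-.063,.197],3.5)"
```

```text
0.03973468992872377 19.99764248728752
625 [0.42030865 0.10030646 0.11035267] [0.45451926 0.18746157 0.19481827]
((0.4340757131576538, 0.1443454623222351), (0.08996134251356125, 0.009817039594054222), 69.13250732421875)
pos [0.4369 0.1416 0.2083] yaw [-180.     0.   -16.5] F [ 0.3  0.2 -1.2] t 20.48
shift [0.514 1.982 0.112] turn [-1.000e-04  2.000e-04 -1.109e-01]
```

Request:
move_arm([
  [0.12,0.48,0,0,0,0],
  [0.26,0.99,0,0,0,0],
  [0.26,0.99,0,0,0,0],
])

```text
time: 20.85
tool_pos: [0.4342, 0.0383, 0.2085]
tool_rot: [3.141, -0.0, -0.288]
contact_force: [0.4, -0.0, -1.1]
opening: 0.04
grip_force: 20.0
```

Request:
move_arm([
  [0.12,0.48,0,0,0,-0.04],
  [0.25,0.9,0,0,0,-0.08],
  [0.25,0.99,0.1,0,0,-0.111],
  [0.25,0.99,0.1,0,0,-0.111],
  [0.25,0.99,0.1,0,0,-0.111],
])

```text
time: 21.48
tool_pos: [0.4303, -0.0611, 0.1988]
tool_rot: [-3.141, -0.0, 0.063]
contact_force: [-0.5, -0.7, -1.0]
opening: 0.0398
grip_force: 20.0
```

```bash
python3 -c "
from h import *
for n in ['wrist','side']:
  im,P,T=cloud(n); Q=P.reshape(-1,3); Q=Q[np.isfinite(Q[:,2])]; p=robot.observe()['tool_pos']
  cv2.imwrite('pics/%s4.png'%n,im[...,::-1])
  q=Q[(np.abs(Q[:,0]-.43)<.02)&(np.abs(Q[:,1]+.063)<.05)&(Q[:,2]<.18)&(Q[:,2]>.09)]
  if len(q)>5: print(n,'tmpl',len(q),q.min(0),q.max(0),cv2.minAreaRect(q[:,:2].astype(np.float32)))
  q=Q[(np.abs(Q[:,0]-.43)<.02)&(np.abs(Q[:,1]+.063)<.018)&(Q[:,2]<.245)&(Q[:,2]>.215)]
  if len(q)>5: print(n,'top',len(q),q.mean(0),q.max(0),cv2.minAreaRect(q[:,:2].astype(np.float32)))
  r=np.hypot(*(Q[:,:2]-A).T); a=np.degrees(np.arctan2(*(Q[:,:2]-A).T[::-1]))%360
  q=Q[(Q[:,2]>.203)&(Q[:,2]<.213)&(r<.13)&(r>.115)&(abs(a-184)<15)]
  print(n,'lip',len(q),q.mean(0) if len(q) else 0)
to([.43,-.063,.197],3.5)"
```

```text
wrist tmpl 4014 [ 0.43164194 -0.10486069  0.10195648] [ 0.43835921 -0.01466214  0.17999858] ((0.43521934747695923, -0.059726111590862274), (0.002171121770516038, 0.09038694202899933), 3.5124385356903076)
wrist top 1641 [ 0.43522318 -0.0645811   0.22606106] [ 0.44181069 -0.04501089  0.24418753] ((0.43217235803604126, -0.06299332529306412), (0.03596927970647812, 0.019308259710669518), 89.94737243652344)
wrist lip 193 [ 0.46219417 -0.06088751  0.20764659]
side tmpl 315 [ 0.42317511 -0.10527414  0.10076133] [ 0.43236677 -0.01308145  0.17977701] ((0.4272192716598511, -0.059125132858753204), (0.09219195693731308, 0.00916996505111456), 89.29318237304688)
side lip 0 0
pos [ 0.4303 -0.0615  0.199 ] yaw [180.   -0.    3.6] F [-0.4  0.5 -2.5] t 21.57
shift [-0.004  0.015  0.02 ] turn [ 0.     -0.0002  0.0007]
```

View pics/side4.png

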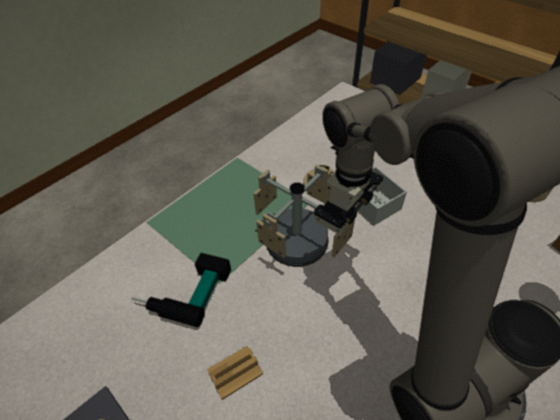

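View pics/wrist4.png

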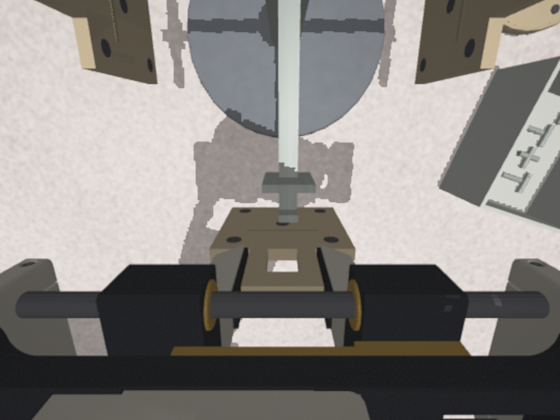

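The wrist view shows the hook lip at (288,215), the tab with its window at (283,265), gripped squarely. The side view shows the other templates still hung and the stand empty. The template has to go about 3 mm to -y, then 40 mm inward.

Request:
move_arm([
  [0,0.03,0.02,0,0,0],
  [0.08,0.03,0.02,0,0,0],
  [0.16,0.03,0.02,0,0,0],
  [0.2,0.03,0.02,0,0,0],
  [0.2,0.03,0.02,0,0,0],
])

```text
time: 22.2
tool_pos: [0.4502, -0.0643, 0.1966]
tool_rot: [-3.142, 0.0, 0.063]
contact_force: [-0.1, -0.2, -0.6]
opening: 0.0398
grip_force: 20.0
```

```bash
python3 -c "
from h import *
im,P,T=cloud('wrist'); Q=P.reshape(-1,3); Q=Q[np.isfinite(Q[:,2])]; p=robot.observe()['tool_pos']
cv2.imwrite('pics/w5.png',im[...,::-1])
q=Q[(np.abs(Q[:,0]-.45)<.02)&(np.abs(Q[:,1]+.063)<.055)&(Q[:,2]<.17)&(Q[:,2]>.09)]
print('tmpl',len(q),q.min(0),q.max(0),cv2.minAreaRect(q[:,:2].astype(np.float32)))
r=np.hypot(*(Q[:,:2]-A).T); a=np.degrees(np.arctan2(*(Q[:,:2]-A).T[::-1]))%360
q=Q[(Q[:,2]>.203)&(Q[:,2]<.213)&(r<.128)&(r>.115)&(abs(a-184)<8)]
print('lip',len(q),q.mean(0),q.min(0),q.max(0))
q=Q[(Q[:,2]>.213)&(Q[:,2]<.221)&(r<.112)&(r>.1)&(abs(a-184)<15)]
print('collar',len(q),q.mean(0),q.min(0),q.max(0))
to([.4702,-.0609,.197],3.5)"
```

```text
tmpl 2282 [ 0.45174836 -0.10799364  0.09940206] [ 0.45821387 -0.01787103  0.16996754] ((0.45505571365356445, -0.06291118264198303), (0.0016035051085054874, 0.0902952328324318), 3.72113037109375)
lip 211 [ 0.46226807 -0.0610312   0.20745496] [ 0.45516121 -0.06605082  0.2030514 ] [ 0.46418579 -0.05354697  0.21187268]
collar 509 [ 0.48008319 -0.05992933  0.21603612] [ 0.47686434 -0.07307469  0.21300594] [ 0.48258112 -0.04699414  0.21777542]
pos [ 0.45   -0.0643  0.1966] yaw [-180.     0.     3.6] F [-0.7 -0.5 -2.4] t 22.25
shift [ 0.204 -0.021 -0.004] turn [-0.      0.0001  0.0006]
```

View pics/w5.png

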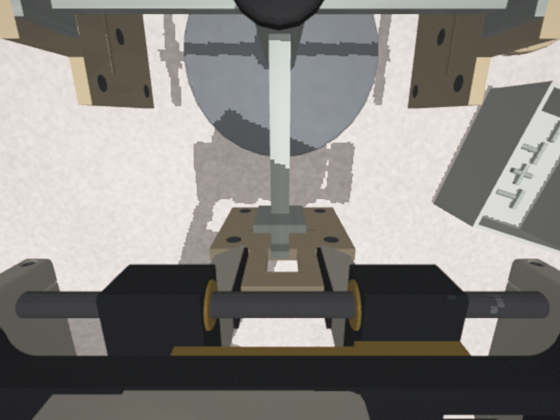

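Bar (280) and window (283) are lined up to about 1.4 mm. I correct that and go in over the lip.

Request:
move_arm([
  [0.0,-0.014,0,0,0,0],
  [0.02,-0.014,0,0,0,0],
  [0.05,-0.014,0,0,0,0],
  [0.08,-0.014,0,0,0,0],
  [0.11,-0.014,0,0,0,0],
  [0.11,-0.014,0,0,0,0],
])

```text
time: 23.0
tool_pos: [0.4611, -0.0622, 0.1966]
tool_rot: [3.142, 0.0, 0.063]
contact_force: [-0.3, 0.8, -2.3]
opening: 0.0396
grip_force: 20.0
```

Request:
move_arm([
  [0.03,0,0,0,0,0],
  [0.06,0,0,0,0,0],
  [0.09,0,0,0,0,0],
  [0.09,0,0,0,0,0],
])

```text
time: 23.5
tool_pos: [0.4701, -0.0617, 0.1967]
tool_rot: [3.141, -0.0, 0.063]
contact_force: [-0.9, -0.1, -1.1]
opening: 0.0399
grip_force: 20.0
```

```bash
python3 -c "
from h import *
im,P,T=cloud('wrist'); Q=P.reshape(-1,3); Q=Q[np.isfinite(Q[:,2])]
cv2.imwrite('pics/w6.png',im[...,::-1])
q=Q[(np.abs(Q[:,0]-.475)<.015)&(np.abs(Q[:,1]+.061)<.055)&(Q[:,2]<.16)&(Q[:,2]>.09)]
print('tmpl',len(q),q.min(0),q.max(0),cv2.minAreaRect(q[:,:2].astype(np.float32)))
r=np.hypot(*(Q[:,:2]-A).T); a=np.degrees(np.arctan2(*(Q[:,:2]-A).T[::-1]))%360
q=Q[(Q[:,2]>.213)&(Q[:,2]<.221)&(r<.108)&(r>.098)&(abs(a-184)<15)]
print('collar',len(q),q.mean(0),q.min(0),q.max(0))
to([.4702,-.0609,.182],3.5)"
```

```text
tmpl 2453 [ 0.47164238 -0.1052436   0.09900573] [ 0.47813013 -0.01530019  0.15999743] ((0.47481292486190796, -0.06026651710271835), (0.0016141058877110481, 0.09012363851070404), 3.617826461791992)
collar 741 [ 0.48028607 -0.0612425   0.21636394] [ 0.47512931 -0.08854984  0.21300206] [ 0.48362422 -0.03388839  0.22099516]
pos [ 0.4699 -0.0617  0.1967] yaw [180.    0.    3.6] F [-0.1  0.3 -2.2] t 23.55
shift [ 0.004 -0.008  0.147] turn [0.     0.     0.0006]
```

View pics/w6.png

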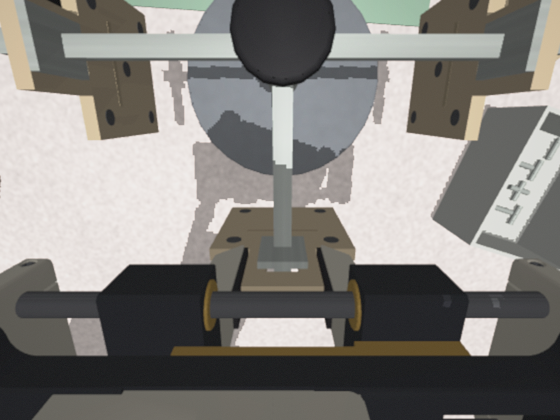

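No contact, and the bar (283) is centred on the tab. Now lower it.

Request:
move_arm([
  [0,0,0.03,0,0,0],
  [0,0,0.06,0,0,0],
  [0,0,0.09,0,0,0],
  [0,0,0.12,0,0,0],
  [0,0,0.12,0,0,0],
])

```text
time: 24.18
tool_pos: [0.4697, -0.0616, 0.1844]
tool_rot: [-3.141, 0.001, 0.063]
contact_force: [0.5, 0.2, -2.2]
opening: 0.0397
grip_force: 20.0
```

Request:
move_arm([
  [0,0,0.008,0,0,0],
  [0,0,0.015,0,0,0],
  [0,0,0.015,0,0,0],
])

```text
time: 24.55
tool_pos: [0.4698, -0.0617, 0.1832]
tool_rot: [3.141, -0.0, 0.063]
contact_force: [-0.3, 0.3, -2.0]
opening: 0.0398
grip_force: 20.0
```

Request:
move_arm([
  [0,0,0.007,0,0,0],
  [0,0,0.014,0,0,0],
  [0,0,0.014,0,0,0],
])

```text
time: 24.92
tool_pos: [0.4698, -0.0617, 0.1817]
tool_rot: [3.142, 0.0, 0.063]
contact_force: [-0.1, -0.1, -1.8]
opening: 0.0396
grip_force: 20.0
```

```bash
python3 -c "
from h import *
import time
s=robot.observe();print(s['tool_pos'],s['contact_force'])"
```

```text
[ 0.46978324 -0.06166881  0.18172473] [-0.13983298 -0.12158815 -1.75865481]
```

Request:
move_arm([
  [0,0,0.007,0,0,0],
  [0,0,0.013,0,0,0],
  [0,0,0.013,0,0,0],
])

```text
time: 25.3
tool_pos: [0.4699, -0.0617, 0.1805]
tool_rot: [3.141, -0.0, 0.063]
contact_force: [-0.1, -0.9, -1.6]
opening: 0.0401
grip_force: 20.0
```

Request:
move_arm([
  [0,0,0.007,0,0,0],
  [0,0,0.013,0,0,0],
  [0,0,0.013,0,0,0],
])

```text
time: 25.68
tool_pos: [0.4699, -0.0618, 0.1804]
tool_rot: [3.141, -0.001, 0.063]
contact_force: [-4.5, 0.8, 9.0]
opening: 0.0402
grip_force: 20.0
```

Seated: the force rose to about 11 N at TCP z 0.1804. Ease up 1 mm, let go and withdraw straight up.

Request:
move_arm([
  [0,0,-0.012,0,0,0],
  [0,0,-0.012,0,0,0],
])

```text
time: 25.92
tool_pos: [0.4699, -0.0617, 0.1804]
tool_rot: [3.141, -0.0, 0.063]
contact_force: [-0.5, 0.2, 1.3]
opening: 0.0395
grip_force: 20.0
```

Request:
move_arm([
  [0,0,0,0,0,0],
  [0,0,0,0,0,0],
  [0,0,0,0,0,0],
  [0,0,0,0,0,0],
  [0,0,0,0,0,0],
  [0,0,0,0,0,0],
], fingers=0.3)

```text
time: 26.68
tool_pos: [0.4699, -0.0617, 0.1804]
tool_rot: [3.141, -0.0, 0.063]
contact_force: [-0.2, 0.1, -0.0]
opening: 0.0596
grip_force: 0.0
```

Request:
move_arm([
  [0,0,-0.1,0,0,0],
  [0,0,-0.3,0,0,0],
  [0,0,-0.6,0,0,0],
  [0,0,-1,0,0,0],
  [0,0,-1,0,0,0],
])

```text
time: 27.3
tool_pos: [0.4713, -0.0621, 0.284]
tool_rot: [3.139, -0.007, 0.063]
contact_force: [-0.3, -0.0, 0.5]
opening: 0.0601
grip_force: 0.0
```

```bash
python3 -c "
from h import *
im,P,T=cloud('wrist'); Q=P.reshape(-1,3); Q=Q[np.isfinite(Q[:,2])]
cv2.imwrite('pics/w7.png',im[...,::-1])
q=Q[(np.abs(Q[:,0]-.472)<.012)&(np.abs(Q[:,1]+.061)<.025)&(Q[:,2]<.225)&(Q[:,2]>.207)]
print('tab top',len(q),q.mean(0),q.min(0),q.max(0),cv2.minAreaRect(q[:,:2].astype(np.float32)))
q=Q[(np.abs(Q[:,0]-.475)<.03)&(np.abs(Q[:,1]+.061)<.055)&(Q[:,2]<.16)&(Q[:,2]>.075)]
print('low',len(q),q.min(0),q.max(0),cv2.minAreaRect(q[:,:2].astype(np.float32)))
im,P,T=cloud('scene'); cv2.imwrite('pics/s7.png',cv2.resize(im[120:320,160:420,::-1],None,fx=3,fy=3))
print(robot.observe()['contact_force'])
"
```

```text
tab top 887 [ 0.47356681 -0.06047974  0.2125867 ] [ 0.46002023 -0.08067023  0.20702495] [ 0.48273012 -0.04078034  0.21823495] ((0.47095417976379395, -0.06068681180477142), (0.022351901978254318, 0.03949655592441559), 3.761791944503784)
low 1174 [ 0.47160985 -0.10506158  0.08174883] [ 0.47800872 -0.01529384  0.15986542] ((0.47497299313545227, -0.060173340141773224), (0.0013418210437521338, 0.08994629979133606), 3.646639108657837)
[-0.2266924   0.25865906  0.1184384 ]
```

View pics/w7.png

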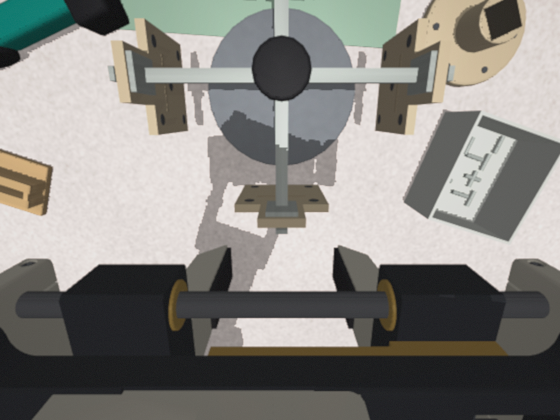

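View pics/s7.png

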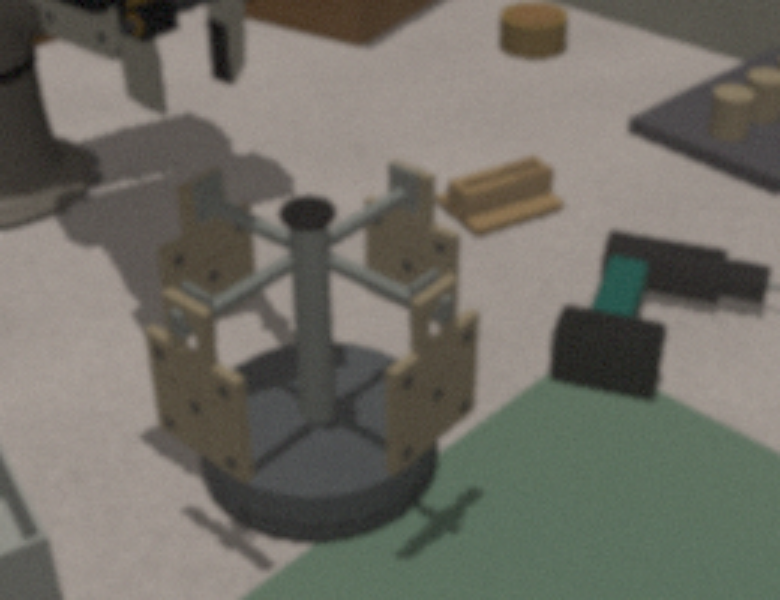

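The template hangs upright on the front hook (wrist picture, tab at (281,210)) with its bottom at about z 0.083. All four templates are on, nothing else has moved and the gripper is clear. Handing in.

```bash
python3 -c "
from h import *
print(robot.hand_in())"
```

```text
the job is handed in; nothing more can be done
None
```

The carousel leans on its stop with the empty hook (b) in front, and the template hangs seated and released on it; the other templates and bench items look untouched, and the job is handed in (no verdict was returned).

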